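Load the jar crate and lower the lift table by its release lever

TASK

Stand the two short black-capped glass jars from the right of the lift upright in the divided crate on the raised lift table, one to a cell (any cells); set them down, do not drop them. Then lower the table: press in the release button in the lever's grip (lift the lever a touch first to free the catch) while swinging the lever all the way down, and let go so that the button springs out again and the catch holds the lever down. Leave the cobble, the basalt lump and the pen pot alone.

Things in the scene. Friction and masses are not known exactly. Their poses are not given: they have to be found in the camera images.
- lift_stand: Fixed machine: steel base plate 220 x 360 x 12 mm, grey housing, lift table with crate, lever at its left side, steel notch plate beside the lever. Origin on the worktop under the crate's centre; x points away from the robot at yaw 0, y left (to the lever), z up. Place and yaw differ each time. The table sinks 50 mm per rad of lever swing.
- crate_floor (a point): Centre of the crate's inner floor (sinks with the table; axes as the machine's). Open wooden crate 68 mm along x, 196 mm along y, walls 4 mm thick with tops 24 mm above this floor; two cross walls make three cells in a row along y, each 60 x 60 mm inside, centres at y = -64, 0, +64 mm. Floor 114 mm above the worktop when raised, 72 mm when the lever is down.
- mineral_jar_a: Glass jar of dark crushed basalt with a black cap, 75 mm tall, body 48 mm and cap (top 15 mm) 51 mm in diameter, 0.1 to 0.2 kg, loose, upright on the worktop. Origin at the centre of its foot, z up its axis.
- mineral_jar_b: Glass jar of pale shell sand, otherwise the same as the other jar. Origin at the centre of its foot, z up its axis.
- lever_hinge (a point): Hinge axis of the lever, in the middle of the lever's width, 80 mm above the worktop; at machine x = -80, y = +210 mm. The axis runs along the machine's y. Axes: x along the lever to its free end, y the machine's y.
- lever_grip (a point): Centre of the lever's grip, 165 mm from the hinge (where to pinch). Black bar grip 84 mm long, 26 mm wide (y), 30 mm thick; a grey button pad 42 mm long, 18 mm high is let into the middle of its left (+y) side. Axes: x along the lever to its free end, y as the machine's, z out of its upper side. Raised, the lever points away from the robot and 0.85 rad above level.
- button_face (a point): Centre of the release button's outer face, on the +y side of the grip. Out, it stands 12 mm proud of the grip's side (38 mm over grip and button); fully in, 1 mm proud (27 mm).
- lever (a joint): Lever angle, rad: about 0 as found (raised, held by the catch), grows as it swings down; stops at 0.84 (about level) and -0.11. Damped; the table's weight pulls it down with some 6 N at the grip and so hooks the catch fast: the button is jammed until the lever is lifted 0.06 to 0.10 rad (10 to 16 mm at the grip), as on a parking brake. From 0.78 on the catch can spring out and hold it.
- release_button (a joint): Button travel, m: 0 out, 0.011 fully in (towards the machine's -y); spring 4.6 N at first, 11.7 N fully in. Must be in over 0.010 for the lever to leave the raised notch. Squeezing grip and button between the finger pads with 25 to 35 N presses it, once unjammed. Let go on the way, its catch only rubs on the notch plate.
- granite_cobble: Bystander: pear-shaped granite cobble, 88 x 81 x 44 mm, left of the machine. Origin at the centre of its underside.
- basalt_lump: Bystander: dark basalt lump, 56 x 54 x 42 mm, behind the machine. Origin at the centre of its underside.
- pen_pot: Bystander: dark pen pot with pens, 79 x 88 x 147 mm, at the far right. Origin at the centre of its underside.

How it is judged:
By the outcome, as a careful person would: the job done as asked, in the order asked, and still so for the second after the job is handed in, with the robot touching nothing.
It also fails if it takes over 72 s, if anything falls off the work surface, if the arm or the gripper's body presses on something with over 40 N, if the wrist force passes 120 N, or if a joint passes its speed limit or range.

ROBOT

A 6-joint arm with a two-finger parallel gripper is mounted at the origin on a cart in front of the work surface, level with it; the furniture and walls round the work are solid. World frame = base frame: x ahead of the robot, y to its left, z up, the work surface at z = 0. Lengths are in m, angles in rad, forces in N, time in s.
With the tool pointing down it reaches from about 0.325 to 0.75 m from the base axis. Payload 7.6 kg.
Tool frame: the origin (TCP) lies at the very end of the fingers, on their centre line; the grasp point (between the pads) lies 19 mm behind it; z points along the fingers, y is the line along which they close (so a half turn about z gives the same grasp; the last joint's range is limited). The gripper opens to 85 mm and grips with 20 to 120 N. Pads are 22 mm wide; open, the fingers measure 114 mm over their backs; the gripper's body (76 mm by 85 mm) begins 54 mm behind the grasp point. The pads swing forward as they close: fully open they stand 13 mm farther back than shut.
Start: joints at [-1.284, 0.052, 1.401, -0, 1.689, -0.07], TCP at [0.183, -0.492, 0.231] pointing down, gripper open.
Joint ranges: [-2.9, 2.9], [-0.91, 2.17], [0.12, 2.37], [-1.06, 4.2], [0.26, 2.73], [-2.93, 2.93]. Speed limits (rad/s): [2.57, 2.57, 3.01, 3.14, 3.14, 3.14].

INTERFACE

Orientations are given as a unit quaternion [w, x, y, z].
In Python, from plant import sensors, optics, arm gives the robot as it stands.
- The arm moves only by the tool step_arm, never from a script. Its argument "plan" is a list of rows, each an object with "grip": the closure in counts, from 0 (fully open) to 255 (shut); "xyz": the shift along the tool's x, y, z in mm, a list of three; "roll": the turn about the tool's z in rad. A call has 1 to 5 rows; each row is the pose to reach, as a shift and turn from the pose commanded when the call began, along the tool's axes at that moment; what a row does not reach only later rows make up. A row lasts 1/8 s, in which the tool goes at most 62.5 mm and 10.7 degrees, less where a joint would pass 70% of its speed; a pose out of reach is approached as far as the arm can. A call with a gripper value outside its range is refused whole. The fingers move at their own pace and stop on an object; "squeeze" is the grip in N (left out, the last holds). Time passes only in rows, so rows that repeat a pose let the fingers close. It gives the time, the measured TCP pose, the force, the opening and the grip force at its end, in the units of the state.
- sensors.read_state(): the state, without advancing time (a new reading comes with each control period).
- optics.capture(name): name is "scene" or "side" or "wrist"; returns the picture (420x560x3 uint8, red, green, blue); there is no depth.
- optics.camera_model(name): a dict with "vertical_fov" (degrees; the focal length in pixels is half the picture's height over the tangent of half this angle, whatever the lens; pixels are square), "cx", "cy" (the principal point, pixels), "rvec" (rotation vector, rad) and "tvec" (3), from world to camera coordinates, as OpenCV has them. Camera axes: x right, y down, z forward; pixel columns grow to the right and rows downward; lengths in m; the calibration is good to about 2 mm. A picture is of the moment at which its call begins: read the wrist's pose just before it. camera_model takes no time and is no camera call; for the wrist camera it gives the pose at the moment of the call.
- arm.close_job(): hands the job in; it is judged then, once.
The state is a dict: "time_s": time; "joint_positions": joint angles; "qd": joint speeds; "joint_efforts": joint torques, N m; "eef_pos": TCP position; "tool_rot": TCP orientation; "contact_force": force on the tool from outside, world axes, zero at the start; "ft_torque": the same for the moment, N m; "gripper_width": opening from 0.0 (shut) to 1.0 (fully open); "grip_force": force on a finger pad.
Only numpy, scipy, OpenCV 4.12 (cv2) and the standard library are available. Lean on these libraries where they do the work, as an engineer would, in place of code of your own. Each camera call takes 0.05 s, during which the arm holds its last target. There are 200 camera calls.

## Working session

There is one attempt and no reset: what is moved stays moved. The work goes in short steps, Python scripts to look and compute and a tool call to move; the robot and the scene stay as the last step left them, time stands still between calls to the robot, and variables do not carry over. Pictures are saved under pics/ and viewed, at most 13 in all, crops included, and the job is handed in when it is done.

Besides the shell and the picture viewer there is one more tool, called by a JSON object that holds its "api" and its "payload", one argument or row to a line. step_arm: Moves the arm, as the interface text tells. Its arguments: {"type":"object","properties":{"plan":{"type":"array","items":{"type":"object","properties":{"grip":{"type":"number"},"xyz":{"type":"array","items":{"type":"number"}},"roll":{"type":"number"}}}},"squeeze":{"type":"number"}},"required":["plan"]}

```bash
mkdir -p pics; python3 - <<'E'
from plant import sensors, optics
import cv2,numpy as np
s=sensors.read_state();print(s)
for n in ["scene","side"]:
    im=optics.capture(n);cv2.imwrite(f"pics/{n}0.png",im[:,:,::-1])
    print(n,optics.camera_model(n))
print(optics.camera_model("wrist"))
E
```

```text
{'time_s': 0.0, 'joint_positions': array([-1.28427550e+00,  5.28041201e-02,  1.40170094e+00,  1.16756087e-06,
        1.68862973e+00, -7.02623921e-02]), 'qd': array([0.00131471, 0.00137121, 0.0003704 , 0.00119567, 0.00067959,
       0.00011019]), 'joint_efforts': array([-2.88829633e-04, -3.81665611e+01, -3.60188520e+01, -1.07234582e-04,
        6.17750498e-03,  2.07699645e-05]), 'eef_pos': array([ 0.18331735, -0.49163325,  0.23050154]), 'tool_rot': array([-7.66625590e-04,  9.84130065e-01,  1.77446953e-01, -8.26360185e-05]), 'contact_force': array([-0.46471817, -1.32454518, -0.02240465]), 'ft_torque': array([-0.01438521,  0.02553088, -0.01017937]), 'grip_force': 0.0, 'gripper_width': 1.0031510488122553}
scene {'vertical_fov': 42.60484213266317, 'cx': 281.2064309622302, 'cy': 210.59060191235216, 'rvec': array([ 1.89113621, -1.24563438,  0.62591508]), 'tvec': array([-0.19424522,  0.42682786,  1.57833207])}
side {'vertical_fov': 50.863214520647695, 'cx': 281.15389513839966, 'cy': 210.74535669331397, 'rvec': array([ 0.17483767, -2.80038552,  1.30833164]), 'tvec': array([0.56517327, 0.1435662 , 1.69447516])}
{'vertical_fov': 66.82998766165164, 'cx': 281.29335602135416, 'cy': 217.41132650463106, 'rvec': array([-2.37206563,  1.64751829,  0.2491808 ]), 'tvec': array([-0.52257442, -0.03894711,  0.37874007])}
```

View pics/scene0.png

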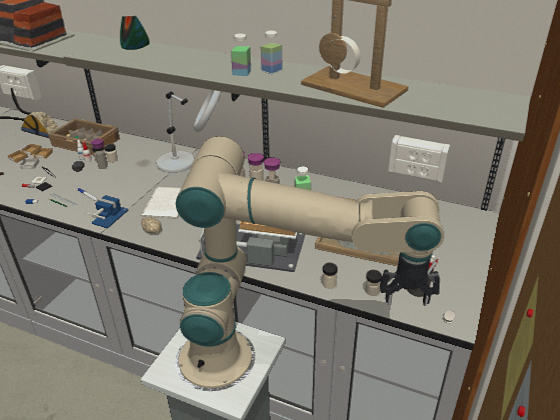

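View pics/side0.png

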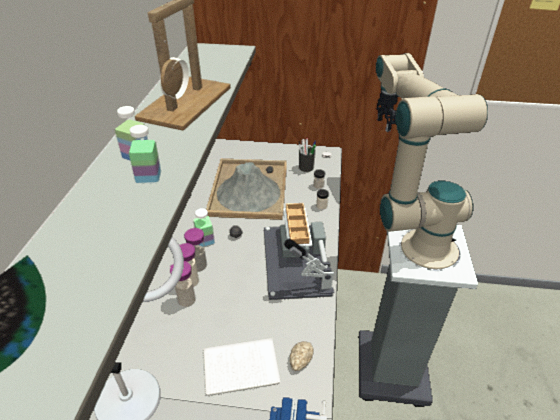

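The scene view shows the two jars at about (330,276) and (374,283). The side view shows them at (322,200) and (320,180), with the crate around (298,225), the lever near (305,262) and the cobble at (301,355).

```bash
cat > h.py <<'E'
import numpy as np,cv2
from plant import sensors, optics
from scipy.spatial.transform import Rotation as R
def cam(n):
    m=optics.camera_model(n);f=210/np.tan(np.radians(m["vertical_fov"]/2))
    return np.array([[f,0,m["cx"]],[0,f,m["cy"]],[0,0,1]]),R.from_rotvec(m["rvec"]).as_matrix(),m["tvec"]
def ray(c,uv,z):
    K,r,t=c; o=-r.T@t; d=r.T@np.linalg.inv(K)@[*uv,1]
    return o+d*(z-o[2])/d[2]
def proj(c,p):
    K,r,t=c; q=K@(r@np.asarray(p)+t); return q[:2]/q[2]
def tool():
    s=sensors.read_state();q=s["tool_rot"];return s["eef_pos"],R.from_quat([q[1],q[2],q[3],q[0]]).as_matrix()
def delta(p):
    e,r=tool();return 1000*r.T@(np.asarray(p)-e)
def snap(n,f,crop=None,k=1):
    im=optics.capture(n)[:,:,::-1].copy();c=cam(n)
    o=im if crop is None else im[crop[1]:crop[3],crop[0]:crop[2]]
    cv2.imwrite(f"pics/{f}.png",cv2.resize(o,None,fx=k,fy=k,interpolation=cv2.INTER_CUBIC));return im,c
E
python3 - <<'E'
from h import *
c=cam("side")
for n,uv,z in [("j1",(322,193),.075),("j2",(319,173),.075),("c1",(289,206),.138),("c2",(306,205),.138),("c3",(311,245),.138),("c4",(288,243),.138),("cob",(301,360),0)]:
    print(n,ray(c,uv,z).round(3))
c=cam("scene")
for n,uv in [("j1",(330,268)),("j2",(374,275))]: print(n,ray(c,uv,.075).round(3))
p,r=tool();print(r.round(3))
c=cam("wrist");print("cam in tool",r.T@(-c[1].T@c[2]-p),(c[1]@r).round(2))
im=cv2.imread("pics/side0.png");cv2.imwrite("pics/side0c.png",cv2.resize(im[140:320,230:370],None,fx=4,fy=3.3*4/3.3*0+4*0.8 if 0 else 4)[:600])
E
```

```text
j1 [ 0.423 -0.196  0.075]
j2 [ 0.443 -0.338  0.075]
c1 [ 0.543 -0.017  0.138]
c2 [ 0.479 -0.031  0.138]
c3 [0.445 0.182 0.138]
c4 [0.524 0.183 0.138]
cob [0.444 0.536 0.   ]
j1 [ 0.415 -0.207  0.075]
j2 [ 0.438 -0.349  0.075]
[[ 0.937  0.349 -0.   ]
 [ 0.349 -0.937  0.001]
 [ 0.    -0.001 -1.   ]]
cam in tool [ 0.07348133 -0.00158722 -0.14192004] [[-0.    1.    0.  ]
 [-0.96 -0.   -0.29]
 [-0.29 -0.    0.96]]
```

{"api": "step_arm", "payload": {
  "plan": [
    {"xyz": [60, -26, 0], "roll": -0.15, "grip": 0},
    {"xyz": [115, -53, 0], "roll": -0.3, "grip": 0},
    {"xyz": [170, -80, 0], "roll": -0.45, "grip": 0},
    {"xyz": [225, -106, 0], "roll": -0.6, "grip": 0},
    {"xyz": [281, -132, 0], "roll": -0.75, "grip": 0}
  ]
}}

```text
time_s: 0.72
eef_pos: [0.4015, -0.2684, 0.2311]
tool_rot: [-0.0, 0.849, 0.528, -0.0]
contact_force: [-0.2, -0.6, 1.3]
gripper_width: 0.996
grip_force: 0.0
```

{"api": "step_arm", "payload": {
  "plan": [
    {"xyz": [0, 0, 0], "roll": 0, "grip": 0},
    {"xyz": [0, 0, 0], "roll": 0, "grip": 0}
  ]
}}

```text
time_s: 0.98
eef_pos: [0.4003, -0.2702, 0.231]
tool_rot: [-0.0, 0.851, 0.525, -0.0]
contact_force: [-0.3, -0.5, -1.0]
gripper_width: 0.997
grip_force: 0.0
```

```bash
python3 - <<'E'
from h import *
p,r=tool();print(p,r.round(3))
im,c=snap("wrist","w1")
for q in [(.42,-.2,.075),(.44,-.343,.075)]: print(proj(c,q))
E
```

```text
[ 0.40032722 -0.2701949   0.23095067] [[ 0.448  0.894 -0.001]
 [ 0.894 -0.448  0.   ]
 [-0.    -0.001 -1.   ]]
[268.34750386 123.09963991]
[351.35307088 246.15017368]
```

View pics/w1.png

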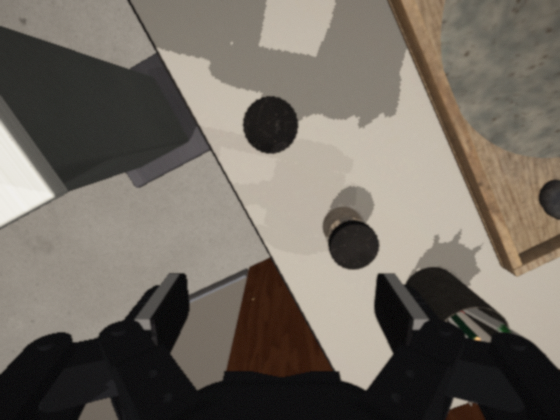

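Caps are at (271,125) and (353,245). The pen pot is near (445,300), to the right of the second jar.

```bash
python3 - <<'E'
from h import *
c=cam("wrist")
for q in [(271,125),(353,245)]:
    P=ray(c,q,.075);P[2]=.042;print(P,delta(P))
print("pot",ray(c,(425,270),.1),ray(c,(400,310),.1),ray(c,(450,290),.1))
E
```

```text
[ 0.42137669 -0.20252644  0.042     ] [ 70.60087504 -11.40979555 189.02528498]
[ 0.44196645 -0.34259611  0.042     ] [-45.30489479  69.88782714 189.0151586 ]
pot [ 0.49194081 -0.38479026  0.1       ] [ 0.45560351 -0.41506247  0.1       ] [ 0.50641773 -0.41581885  0.1       ]
```

{"api": "step_arm", "payload": {
  "plan": [
    {"xyz": [35, -6, 40], "grip": 0},
    {"xyz": [70, -11, 80], "grip": 0},
    {"xyz": [71, -11, 130], "grip": 0},
    {"xyz": [71, -11, 170], "grip": 0},
    {"xyz": [71, -11, 189], "grip": 0}
  ]
}}

```text
$.plan[0]: bad value
```

{"api": "step_arm", "payload": {
  "plan": [
    {"xyz": [0, 0, 0], "grip": 0},
    {"xyz": [0, 0, 0], "grip": 120},
    {"xyz": [0, 0, 0], "grip": 200},
    {"xyz": [0, 0, 0], "grip": 200},
    {"xyz": [0, 0, 0], "grip": 200}
  ],
  "squeeze": 30
}}

```text
$.plan[0]: bad value
```

{"api": "step_arm", "payload": {
  "plan": [
    {"xyz": [0, 0, 0], "grip": 200},
    {"xyz": [0, 0, -40], "grip": 200},
    {"xyz": [0, 0, -95], "grip": 200},
    {"xyz": [0, 0, -150], "grip": 200},
    {"xyz": [0, 0, -205], "grip": 200}
  ]
}}

```text
$.plan[0]: bad value
```

{"api": "step_arm", "payload": {
  "plan": [
    {"xyz": [35, -6, 40], "roll": 0, "grip": 0},
    {"xyz": [70, -11, 80], "roll": 0, "grip": 0},
    {"xyz": [71, -11, 130], "roll": 0, "grip": 0},
    {"xyz": [71, -11, 170], "roll": 0, "grip": 0},
    {"xyz": [71, -11, 189], "roll": 0, "grip": 0}
  ]
}}

```text
time_s: 1.65
eef_pos: [0.4205, -0.2023, 0.0397]
tool_rot: [-0.002, 0.852, 0.524, -0.001]
contact_force: [0.3, 0.0, 0.6]
gripper_width: 1.003
grip_force: 0.0
```

{"api": "step_arm", "payload": {
  "plan": [
    {"xyz": [0, 0, 0], "roll": 0, "grip": 0},
    {"xyz": [0, 0, 0], "roll": 0, "grip": 100},
    {"xyz": [0, 0, 0], "roll": 0, "grip": 200},
    {"xyz": [0, 0, 0], "roll": 0, "grip": 200},
    {"xyz": [0, 0, 0], "roll": 0, "grip": 200}
  ],
  "squeeze": 30
}}

```text
time_s: 2.28
eef_pos: [0.4232, -0.2024, 0.0438]
tool_rot: [0.001, 0.851, 0.526, 0.0]
contact_force: [-2.2, -0.1, 5.7]
gripper_width: 0.588
grip_force: 30.8
```

{"api": "step_arm", "payload": {
  "plan": [
    {"xyz": [0, 0, -30], "roll": 0, "grip": 200},
    {"xyz": [0, 0, -80], "roll": 0, "grip": 200},
    {"xyz": [0, 0, -130], "roll": 0, "grip": 200},
    {"xyz": [0, 0, -180], "roll": 0, "grip": 200},
    {"xyz": [0, 0, -205], "roll": 0, "grip": 200}
  ]
}}

```text
time_s: 2.9
eef_pos: [0.4231, -0.2019, 0.2507]
tool_rot: [0.002, 0.851, 0.526, 0.001]
contact_force: [-0.2, -0.7, -0.8]
gripper_width: 0.586
grip_force: 31.7
```

{"api": "step_arm", "payload": {
  "plan": [
    {"xyz": [30, -7, 0], "roll": -0.13, "grip": 200},
    {"xyz": [70, -15, 0], "roll": -0.26, "grip": 200},
    {"xyz": [110, -24, 0], "roll": -0.4, "grip": 200},
    {"xyz": [156, -34, 0], "roll": -0.55, "grip": 200},
    {"xyz": [156, -34, 0], "roll": -0.55, "grip": 200}
  ]
}}

```text
time_s: 3.52
eef_pos: [0.4622, -0.0445, 0.2473]
tool_rot: [-0.0, 0.674, 0.739, 0.0]
contact_force: [0.2, -0.9, -1.5]
gripper_width: 0.586
grip_force: 31.7
```

```bash
python3 - <<'E'
from h import *
p,r=tool();print(p,r.round(3))
im,c=snap("wrist","w2")
E
```

```text
[ 0.46218075 -0.04451813  0.24732996] [[-0.091  0.996  0.   ]
 [ 0.996  0.091  0.   ]
 [ 0.     0.    -1.   ]]
```

View pics/w2.png

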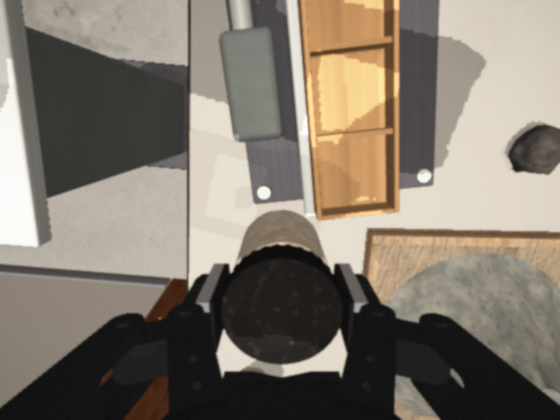

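The picture shows the jar held upright. The crate's near-end top corners are at (318,218) and (399,211), and its cross-wall tops run (313,137)-(396,129) and (309,53)-(397,40).

```bash
python3 - <<'E'
from h import *
c=cam("wrist")
px=[(318,218),(399,211),(313,137),(396,129),(309,53),(397,40)]
W=np.array([ray(c,q,.138)[:2] for q in px])
print(W.round(4))
M=np.array([(-34,-98),(34,-98),(-32,-32),(32,-32),(-32,32),(32,32)])/1000
def fit(M,W):
    a=M-M.mean(0);b=W-W.mean(0)
    th=np.arctan2((a[:,0]*b[:,1]-a[:,1]*b[:,0]).sum(),(a*b).sum())
    r=np.array([[np.cos(th),-np.sin(th)],[np.sin(th),np.cos(th)]])
    o=W.mean(0)-r@M.mean(0);return th,o,r,(M@r.T+o-W)
th,o,r,e=fit(M,W);print(th,o,(e*1000).round(1))
for y in (-.064,0,.064):print(y,o+r@[0,y], delta([*(o+r@[0,y]),.247]))
E
```

```text
[[ 0.4906 -0.0449]
 [ 0.556  -0.0331]
 [ 0.4789  0.0193]
 [ 0.5411  0.0307]
 [ 0.4693  0.0768]
 [ 0.5301  0.0904]]
0.19084320617887857 [0.50478636 0.05525635] [[-0.6 -2.5]
 [ 0.8 -1.4]
 [ 0.6 -1.5]
 [ 1.2 -0.8]
 [-2.   3.9]
 [ 0.   2.3]]
-0.064 [ 0.51692632 -0.00758171] [33.39375918 58.11437473  0.28392075]
0 [0.50478636 0.05525635] [97.05613547 51.54920298  0.26480676]
0.064 [0.4926464 0.1180944] [160.71851176  44.98403123   0.24569276]
```

{"api": "step_arm", "payload": {
  "plan": [
    {"xyz": [30, 18, 0], "roll": -0.04, "grip": 200},
    {"xyz": [65, 36, 5], "roll": -0.08, "grip": 200},
    {"xyz": [97, 52, 20], "roll": -0.09, "grip": 200},
    {"xyz": [97, 52, 40], "roll": -0.09, "grip": 200},
    {"xyz": [97, 52, 40], "roll": -0.09, "grip": 200}
  ]
}}

```text
time_s: 4.2
eef_pos: [0.5047, 0.0533, 0.2056]
tool_rot: [-0.001, 0.643, 0.766, -0.001]
contact_force: [-0.5, -0.4, -1.1]
gripper_width: 0.587
grip_force: 31.8
```

```bash
python3 - <<'E'
from h import *
p,r=tool();print(p,r.round(3))
im,c=snap("wrist","w3")
for q in [(271,125)]: pass
E
```

```text
[0.50465767 0.05327602 0.20562083] [[-0.173  0.985 -0.004]
 [ 0.985  0.173 -0.001]
 [ 0.    -0.004 -1.   ]]
```

View pics/w3.png

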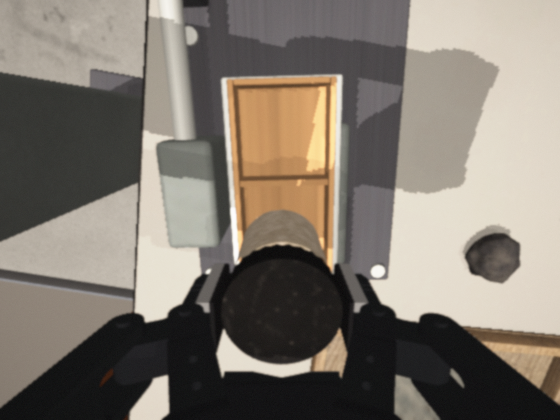

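The far crate end's top corners are about (229,84) and (336,80). The cross wall at +32 is near (239,180)-(328,179), and the jar is above the centre cell.

```bash
python3 - <<'E'
from h import *
c=cam("wrist")
for z in (.138,.13,.114):
  print(z,[ray(c,q,z)[:2].round(4) for q in [(229,84),(336,80),(239,180),(328,179),(223,78),(341,75)]])
im=cv2.imread("pics/w3.png");cv2.imwrite("pics/w3c.png",cv2.resize(im[60:270,200:360],None,fx=3.75,fy=2.85,interpolation=cv2.INTER_CUBIC))
E
```

```text
0.138 [array([0.4551, 0.1431]), array([0.5193, 0.1567]), array([0.4691, 0.0851]), array([0.5276, 0.0961]), array([0.451 , 0.1458]), array([0.5217, 0.1599])]
0.13 [array([0.4537, 0.1437]), array([0.5204, 0.1578]), array([0.4683, 0.0835]), array([0.529 , 0.0949]), array([0.4495, 0.1465]), array([0.5229, 0.1612])]
0.114 [array([0.451 , 0.1448]), array([0.5226, 0.1599]), array([0.4667, 0.0803]), array([0.5318, 0.0925]), array([0.4465, 0.1479]), array([0.5252, 0.1636])]
```

View pics/w3c.png

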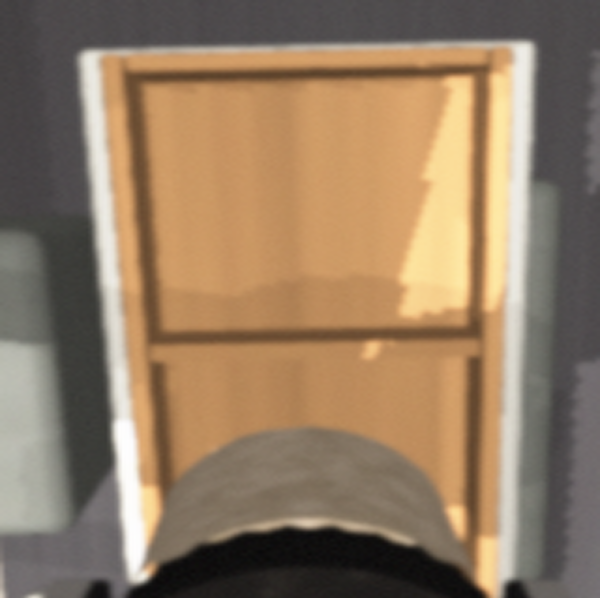

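The crop gives outer far corners at (227.5,80) and (336.5,77.5), inner ones at (234.7,85.6) and (330.7,83.2), and the cross-wall centre line from (239.5,183) to (328.8,182).

```bash
cat >> h.py <<'E'
def fit(M,W):
    a=M-M.mean(0);b=W-W.mean(0)
    th=np.arctan2((a[:,0]*b[:,1]-a[:,1]*b[:,0]).sum(),(a*b).sum())
    r=np.array([[np.cos(th),-np.sin(th)],[np.sin(th),np.cos(th)]])
    o=W.mean(0)-r@M.mean(0);return th,o,r,(M@r.T+o-W)
E
python3 - <<'E'
from h import *
c=cam("wrist")
px=[(227.5,80),(336.5,77.5),(234.7,85.6),(330.7,83.2),(239.5,183),(328.8,182)]
M=np.array([(-34,98),(34,98),(-30,94),(30,94),(-30,32),(30,32)])/1000
W=np.array([ray(c,q,.138)[:2] for q in px])
th,o,r,e=fit(M,W);print(th,o,(e*1000).round(1))
W2=np.r_[W,[[.4906,-.0449],[.556,-.0331]]];M2=np.r_[M,[[-.034,-.098],[.034,-.098]]]
th,o,r,e=fit(M2,W2);print(th,o,(e*1000).round(1))
for y in (-.064,0,.064):print(y,o+r@[0,y], delta([*(o+r@[0,y]),.2056]))
E
```

```text
0.19341199346045346 [0.50545527 0.05635386] [[-0.6  0.8]
 [ 0.7  1. ]
 [-0.7  0. ]
 [ 0.3  0. ]
 [ 0.1 -1.2]
 [ 0.2 -0.7]]
0.18918192958842456 [0.50507653 0.05653324] [[-0.6  1.2]
 [ 0.7  1.1]
 [-0.7  0.4]
 [ 0.4  0.2]
 [-0.1 -0.8]
 [-0.1 -0.6]
 [-0.5 -1.2]
 [ 0.9 -0.2]]
-0.064 [ 0.51711208 -0.0063249 ] [-60.64770211   1.45433977   1.45623195]
0 [0.50507653 0.05653324] [3.34498412 0.48688585 1.44434373]
0.064 [0.49304098 0.11939138] [67.33767036 -0.48056807  1.4324555 ]
```

```bash
python3 - <<'E'
from h import *
c=cam("wrist")
for q in [(282,303),(282,243),(282,363),(222,303),(342,303)]: print(delta(ray(c,q,.2376)).round(1))
E
```

```text
[  6.3  -1.3 -30.6]
[ 32.   -1.3 -30.6]
[-22.8  -1.3 -30.5]
[  6.3 -25.2 -30.5]
[  6.3  22.6 -30.6]
```

{"api": "step_arm", "payload": {
  "plan": [
    {"xyz": [2.5, 0.5, 10], "roll": -0.015, "grip": 200},
    {"xyz": [2.5, 0.5, 25], "roll": -0.015, "grip": 200},
    {"xyz": [2.5, 0.5, 36], "roll": -0.015, "grip": 200},
    {"xyz": [2.5, 0.5, 42], "roll": -0.015, "grip": 200},
    {"xyz": [2.5, 0.5, 43], "roll": -0.015, "grip": 200}
  ]
}}

```text
time_s: 4.88
eef_pos: [0.5053, 0.0567, 0.1638]
tool_rot: [-0.0, 0.636, 0.771, -0.0]
contact_force: [-0.1, 0.6, -0.7]
gripper_width: 0.586
grip_force: 31.8
```

{"api": "step_arm", "payload": {
  "plan": [
    {"xyz": [0, 0, 1], "roll": 0, "grip": 200},
    {"xyz": [0, 0, 2], "roll": 0, "grip": 200},
    {"xyz": [0, 0, 2], "roll": 0, "grip": 200}
  ]
}}

```text
time_s: 5.25
eef_pos: [0.5056, 0.0567, 0.1624]
tool_rot: [0.0, 0.636, 0.771, 0.0]
contact_force: [0.3, 0.5, -1.3]
gripper_width: 0.585
grip_force: 31.8
```

{"api": "step_arm", "payload": {
  "plan": [
    {"xyz": [0, 0, 1], "roll": 0, "grip": 200},
    {"xyz": [0, 0, 2], "roll": 0, "grip": 200},
    {"xyz": [0, 0, 3], "roll": 0, "grip": 200},
    {"xyz": [0, 0, 3], "roll": 0, "grip": 200}
  ]
}}

```text
time_s: 5.75
eef_pos: [0.5054, 0.0567, 0.1591]
tool_rot: [-0.0, 0.636, 0.771, -0.0]
contact_force: [0.4, 0.2, -1.3]
gripper_width: 0.593
grip_force: 31.8
```

{"api": "step_arm", "payload": {
  "plan": [
    {"xyz": [0, 0, 1], "roll": 0, "grip": 200},
    {"xyz": [0, 0, 1.5], "roll": 0, "grip": 200},
    {"xyz": [0, 0, 1.5], "roll": 0, "grip": 200}
  ]
}}

```text
time_s: 6.12
eef_pos: [0.5055, 0.0567, 0.1577]
tool_rot: [0.0, 0.636, 0.771, -0.0]
contact_force: [-0.2, 0.2, -0.9]
gripper_width: 0.59
grip_force: 31.8
```

{"api": "step_arm", "payload": {
  "plan": [
    {"xyz": [0, 0, 0.5], "roll": 0, "grip": 200},
    {"xyz": [0, 0, 1], "roll": 0, "grip": 200},
    {"xyz": [0, 0, 1], "roll": 0, "grip": 200}
  ]
}}

```text
time_s: 6.5
eef_pos: [0.5055, 0.0567, 0.1571]
tool_rot: [0.0, 0.636, 0.771, 0.0]
contact_force: [-0.8, -0.7, 1.7]
gripper_width: 0.582
grip_force: 32.0
```

{"api": "step_arm", "payload": {
  "plan": [
    {"xyz": [0, 0, 0.5], "roll": 0, "grip": 200},
    {"xyz": [0, 0, 0.5], "roll": 0, "grip": 200}
  ]
}}

```text
time_s: 6.75
eef_pos: [0.5056, 0.0567, 0.157]
tool_rot: [0.0, 0.636, 0.771, 0.0]
contact_force: [-3.2, -0.3, 4.7]
gripper_width: 0.586
grip_force: 32.2
```

Contact is confirmed, so I release and rise.

{"api": "step_arm", "payload": {
  "plan": [
    {"xyz": [0, 0, 0], "roll": 0, "grip": 80},
    {"xyz": [0, 0, 0], "roll": 0, "grip": 40},
    {"xyz": [0, 0, 0], "roll": 0, "grip": 10},
    {"xyz": [0, 0, -10], "roll": 0, "grip": 10},
    {"xyz": [0, 0, -50], "roll": 0, "grip": 10}
  ]
}}

```text
time_s: 7.38
eef_pos: [0.5044, 0.0566, 0.2051]
tool_rot: [-0.002, 0.636, 0.771, -0.002]
contact_force: [0.9, 0.3, 0.8]
gripper_width: 0.961
grip_force: 0.0
```

```bash
python3 - <<'E'
from h import *
print(tool())
print(delta([.442,-.3426,.2]))
E
```

```text
(array([0.50435915, 0.05661943, 0.20506474]), array([[-1.89815712e-01,  9.81807395e-01, -4.92284934e-03],
       [ 9.81819533e-01,  1.89816514e-01, -3.08083071e-04],
       [ 6.31959866e-04, -4.89182865e-03, -9.99987835e-01]]))
[-380.12788956 -136.97833524    5.49465182]
```

```bash
python3 - <<'E'
from h import *
K,r,t=cam("wrist");p,T=tool()
Rtc=r@T; ctool=T.T@(-r.T@t-p)
T1=np.array([[.448,.894,-.001],[.894,-.448,0],[0,-.001,-1]]);p1=np.array([.4003,-.2702,.23095])
r1=Rtc@T1.T; c1=(K,r1,-r1@(p1+T1@ctool))
j=ray(c1,(353,245),.075);print(j)
for q in [(407,290),(412,275),(425,268),(445,268)]:
  for z in (0,.05,.1):
    w=ray(c1,q,z);print(q,z,w[:2].round(3),np.hypot(*(w-j)[:2]).round(3))
E
```

```text
[ 0.44343911 -0.34085304  0.075     ]
(407, 290) 0 [ 0.485 -0.466] 0.132
(407, 290) 0.05 [ 0.478 -0.431] 0.096
(407, 290) 0.1 [ 0.471 -0.395] 0.061
(412, 275) 0 [ 0.498 -0.449] 0.121
(412, 275) 0.05 [ 0.489 -0.416] 0.088
(412, 275) 0.1 [ 0.481 -0.382] 0.056
(425, 268) 0 [ 0.516 -0.447] 0.129
(425, 268) 0.05 [ 0.505 -0.414] 0.096
(425, 268) 0.1 [ 0.494 -0.381] 0.065
(445, 268) 0 [ 0.539 -0.458] 0.152
(445, 268) 0.05 [ 0.525 -0.424] 0.116
(445, 268) 0.1 [ 0.511 -0.389] 0.083
```

{"api": "step_arm", "payload": {
  "plan": [
    {"xyz": [-40, -14, -15], "roll": 0, "grip": 0},
    {"xyz": [-95, -34, -15], "roll": 0, "grip": 0},
    {"xyz": [-150, -54, -15], "roll": 0, "grip": 0},
    {"xyz": [-205, -74, -15], "roll": 0, "grip": 0},
    {"xyz": [-260, -94, -15], "roll": 0, "grip": 0}
  ]
}}

```text
time_s: 8.0
eef_pos: [0.4621, -0.2183, 0.2223]
tool_rot: [0.001, 0.636, 0.771, 0.0]
contact_force: [0.1, 0.7, -0.3]
gripper_width: 1.002
grip_force: 0.0
```

{"api": "step_arm", "payload": {
  "plan": [
    {"xyz": [-55, -20, 0], "roll": 0, "grip": 0},
    {"xyz": [-100, -36, 0], "roll": 0, "grip": 0},
    {"xyz": [-119.5, -42.5, 20], "roll": 0, "grip": 0},
    {"xyz": [-119.5, -42.5, 60], "roll": 0, "grip": 0},
    {"xyz": [-119.5, -42.5, 60], "roll": 0, "grip": 0}
  ]
}}

```text
time_s: 8.62
eef_pos: [0.4422, -0.34, 0.1573]
tool_rot: [-0.004, 0.636, 0.771, 0.0]
contact_force: [0.8, 0.5, 0.6]
gripper_width: 0.999
grip_force: 0.0
```

```bash
python3 - <<'E'
from h import *
p,r=tool();print(p,delta([.4427,-.3418,.041]))
im,c=snap("wrist","w4"); print(proj(c,[.4427,-.3418,.075]))
E
```

```text
[ 0.44218549 -0.3400193   0.15731618] [ -2.59597851   0.71144509 116.29980097]
[282.67432017 227.47133085]
```

View pics/w4.png

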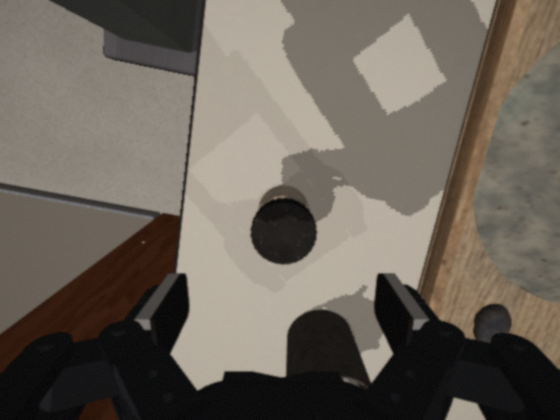

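The cap is at (283.5,231.5), and the pen pot's near base edge is at (320,312), behind the gripper.

```bash
python3 - <<'E'
from h import *
c=cam("wrist")
P=ray(c,(283.5,231.5),.075);P[2]=.041;print(P,delta(P))
for z in (0,.05,.1):print(delta(ray(c,(320,312),z)),delta(ray(c,(288,345),z)))
E
```

```text
[ 0.44392787 -0.34483405  0.041     ] [ -4.55720853   0.17546979 119.1100721 ]
[-123.90655574   40.53348524  159.69267385] [-166.71129765    5.90698783  159.64019982]
[-90.82818999  33.59199227 109.79971651] [-126.55192703    4.69360782  109.75592303]
[-57.74982424  26.6504993   59.90675917] [-86.39255641   3.4802278   59.87164625]
```

{"api": "step_arm", "payload": {
  "plan": [
    {"xyz": [-4, 0, 40], "roll": 0, "grip": 0},
    {"xyz": [-4, 0, 80], "roll": 0, "grip": 0},
    {"xyz": [-4, 0, 110], "roll": 0, "grip": 0},
    {"xyz": [-4, 0, 116], "roll": 0, "grip": 0},
    {"xyz": [-4, 0, 116], "roll": 0, "grip": 0}
  ]
}}

```text
time_s: 9.3
eef_pos: [0.4453, -0.3461, 0.0472]
tool_rot: [0.001, 0.636, 0.772, -0.0]
contact_force: [-0.3, 0.2, 0.5]
gripper_width: 0.999
grip_force: 0.0
```

{"api": "step_arm", "payload": {
  "plan": [
    {"xyz": [0, 0, 0], "roll": 0, "grip": 60},
    {"xyz": [0, 0, 0], "roll": 0, "grip": 120},
    {"xyz": [0, 0, 0], "roll": 0, "grip": 200},
    {"xyz": [0, 0, 0], "roll": 0, "grip": 200},
    {"xyz": [0, 0, 0], "roll": 0, "grip": 200}
  ]
}}

```text
time_s: 9.93
eef_pos: [0.4449, -0.3464, 0.0469]
tool_rot: [0.001, 0.636, 0.771, -0.0]
contact_force: [0.3, 0.3, 6.7]
gripper_width: 0.583
grip_force: 30.7
```

{"api": "step_arm", "payload": {
  "plan": [
    {"xyz": [0, 0, -30], "roll": 0, "grip": 200},
    {"xyz": [0, 0, -80], "roll": 0, "grip": 200},
    {"xyz": [0, 0, -130], "roll": 0, "grip": 200},
    {"xyz": [20, 8, -175], "roll": 0, "grip": 200},
    {"xyz": [60, 25, -188], "roll": 0, "grip": 200}
  ]
}}

```text
time_s: 10.55
eef_pos: [0.4579, -0.2828, 0.2369]
tool_rot: [0.003, 0.637, 0.771, 0.0]
contact_force: [0.8, 0.6, -2.4]
gripper_width: 0.589
grip_force: 31.9
```

{"api": "step_arm", "payload": {
  "plan": [
    {"xyz": [50, 21, 0], "roll": 0, "grip": 200},
    {"xyz": [105, 45, 0], "roll": 0, "grip": 200},
    {"xyz": [160, 69, 0], "roll": 0, "grip": 200},
    {"xyz": [210, 91, 0], "roll": 0, "grip": 200},
    {"xyz": [245, 106, 0], "roll": 0, "grip": 200}
  ]
}}

```text
time_s: 11.18
eef_pos: [0.5149, -0.0191, 0.2331]
tool_rot: [-0.0, 0.636, 0.772, -0.0]
contact_force: [0.1, 0.5, -1.2]
gripper_width: 0.583
grip_force: 31.8
```

{"api": "step_arm", "payload": {
  "plan": [
    {"xyz": [10, 4, 0], "roll": 0, "grip": 200},
    {"xyz": [15, 5, 0], "roll": 0, "grip": 200},
    {"xyz": [15, 5, 0], "roll": 0, "grip": 200}
  ]
}}

```text
time_s: 11.55
eef_pos: [0.5169, -0.0065, 0.2332]
tool_rot: [0.0, 0.637, 0.771, -0.0]
contact_force: [-0.1, 0.0, -2.2]
gripper_width: 0.585
grip_force: 31.8
```

```bash
python3 - <<'E'
from h import *
p,r=tool();print(p,r.round(3),delta([.5174,-.0063,.160]))
im,c=snap("wrist","w5")
E
```

```text
[ 0.5168987  -0.00649638  0.23321416] [[-0.189  0.982 -0.   ]
 [ 0.982  0.189 -0.   ]
 [-0.    -0.    -1.   ]] [ 0.11949552  0.5496328  73.21397859]
```

View pics/w5.png

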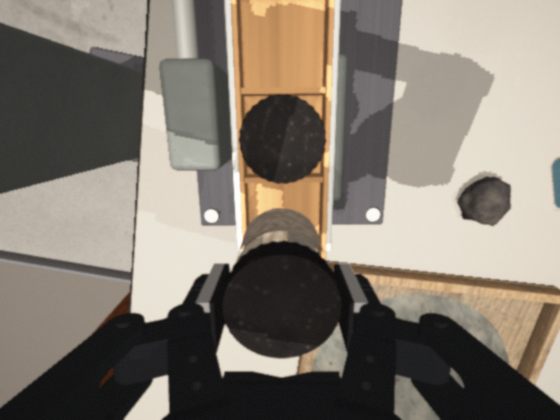

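Jar 1 stands in the centre cell with its cap at (283,138). Jar 2 is held above the -64 cell.

```bash
python3 - <<'E'
from h import *
c=cam("wrist")
P=ray(c,(283,138.5),.189);print(P,delta(P)-delta([.5055,.0567,.189]))
# held cap silhouette back/side edges vs model
e,r=tool()
for off in (-2,0,2,4):
  th=np.linspace(0,2*np.pi,73);pts=[]
  for zt in (-28,-13):
    for t in th: pts.append(proj(c,e+r@np.array([off+25.5*np.cos(t),25.5*np.sin(t),zt])/1000))
  pts=np.array(pts);print(off,pts.min(0).round(1),pts.max(0).round(1))
im=cv2.imread("pics/w5.png");print(im[330:372:3,281].sum(1),im[225:262:3,281].sum(1),im[297,210:232:2].sum(1),im[297,330:352:2].sum(1))
E
```

```text
[0.50390259 0.05804176 0.189     ] [ 1.61894626e+00 -1.31568967e+00 -2.08876930e-04]
-2 [223.3 246.2] [346.6 367.7]
0 [223. 242.] [346.9 363.9]
2 [222.8 237.6] [347.2 360.1]
4 [222.5 233.3] [347.5 356.3]
[ 82  81  79  88 121 116 122 118 121 233 655 667 664 663] [312 294 448 505 476 389  65  38  40  47  83  95  99] [247  92  55  56  55  46  56  98 103 101  98] [ 91  88  90  96 106  76  39  42  47  51  67]
```

{"api": "step_arm", "payload": {
  "plan": [
    {"xyz": [-1.5, 0, 25], "roll": 0, "grip": 200},
    {"xyz": [-1.5, 0, 50], "roll": 0, "grip": 200},
    {"xyz": [-1.5, 0, 62], "roll": 0, "grip": 200},
    {"xyz": [-1.5, 0, 69], "roll": 0, "grip": 200},
    {"xyz": [-1.5, 0, 70], "roll": 0, "grip": 200}
  ]
}}

```text
time_s: 12.22
eef_pos: [0.5175, -0.0075, 0.1636]
tool_rot: [0.0, 0.637, 0.771, 0.0]
contact_force: [0.9, -0.4, -2.0]
gripper_width: 0.586
grip_force: 31.8
```

{"api": "step_arm", "payload": {
  "plan": [
    {"xyz": [0, 0, 0.7], "roll": 0, "grip": 200},
    {"xyz": [0, 0, 1.5], "roll": 0, "grip": 200},
    {"xyz": [0, 0, 1.5], "roll": 0, "grip": 200}
  ]
}}

```text
time_s: 12.6
eef_pos: [0.5174, -0.0072, 0.1621]
tool_rot: [0.0, 0.636, 0.771, 0.0]
contact_force: [-0.1, 0.2, -1.7]
gripper_width: 0.585
grip_force: 31.8
```

{"api": "step_arm", "payload": {
  "plan": [
    {"xyz": [0, 0, 0.7], "roll": 0, "grip": 200},
    {"xyz": [0, 0, 1], "roll": 0, "grip": 200},
    {"xyz": [0, 0, 1], "roll": 0, "grip": 200}
  ]
}}

```text
time_s: 12.98
eef_pos: [0.5173, -0.0072, 0.1607]
tool_rot: [0.0, 0.636, 0.771, -0.0]
contact_force: [0.5, 0.9, -1.1]
gripper_width: 0.587
grip_force: 31.8
```

{"api": "step_arm", "payload": {
  "plan": [
    {"xyz": [0, 0, 0.5], "roll": 0, "grip": 200},
    {"xyz": [0, 0, 1], "roll": 0, "grip": 200},
    {"xyz": [0, 0, 1], "roll": 0, "grip": 200}
  ]
}}

```text
time_s: 13.35
eef_pos: [0.5174, -0.0073, 0.1602]
tool_rot: [0.0, 0.636, 0.771, 0.0]
contact_force: [-1.6, -0.3, 1.7]
gripper_width: 0.586
grip_force: 32.1
```

{"api": "step_arm", "payload": {
  "plan": [
    {"xyz": [0, 0, 0.3], "roll": 0, "grip": 200},
    {"xyz": [0, 0, 0.5], "roll": 0, "grip": 200},
    {"xyz": [0, 0, 0.5], "roll": 0, "grip": 200}
  ]
}}

```text
time_s: 13.72
eef_pos: [0.5174, -0.0073, 0.1601]
tool_rot: [0.0, 0.636, 0.771, 0.0]
contact_force: [-3.2, 0.5, 5.2]
gripper_width: 0.587
grip_force: 32.4
```

{"api": "step_arm", "payload": {
  "plan": [
    {"xyz": [0, 0, 0], "roll": 0, "grip": 80},
    {"xyz": [0, 0, 0], "roll": 0, "grip": 40},
    {"xyz": [0, 0, 0], "roll": 0, "grip": 10},
    {"xyz": [0, 0, -15], "roll": 0, "grip": 10},
    {"xyz": [0, 0, -60], "roll": 0, "grip": 0}
  ]
}}

```text
time_s: 14.35
eef_pos: [0.5163, -0.0072, 0.2185]
tool_rot: [-0.002, 0.636, 0.771, -0.001]
contact_force: [1.2, 0.1, -0.2]
gripper_width: 1.001
grip_force: 0.0
```

{"api": "step_arm", "payload": {
  "plan": [
    {"xyz": [0, 0, -50], "roll": -0.1, "grip": 0},
    {"xyz": [40, 0, -80], "roll": -0.28, "grip": 0},
    {"xyz": [90, -5, -80], "roll": -0.46, "grip": 0},
    {"xyz": [130, -10, -80], "roll": -0.64, "grip": 0},
    {"xyz": [170, -10, -80], "roll": -0.82, "grip": 0}
  ]
}}

```text
time_s: 14.98
eef_pos: [0.4747, 0.1591, 0.3008]
tool_rot: [0.001, 0.273, 0.962, 0.0]
contact_force: [0.8, -0.5, 1.5]
gripper_width: 1.002
grip_force: 0.0
```

```bash
python3 - <<'E'
from h import *
s=sensors.read_state();print(s["joint_positions"].round(2))
p,r=tool();print(p,r.round(3),delta([.4941,.2682,.28]))
E
```

```text
[ 0.25 -0.02  1.34 -0.    1.82 -0.77]
[0.47467958 0.15905055 0.30079921] [[-0.851  0.526  0.002]
 [ 0.526  0.851  0.   ]
 [-0.001  0.001 -1.   ]] [ 40.9151203  103.02081259  20.88129142]
```

{"api": "step_arm", "payload": {
  "plan": [
    {"xyz": [10, 25, 0], "roll": -0.18, "grip": 0},
    {"xyz": [20, 50, 0], "roll": -0.36, "grip": 0},
    {"xyz": [30, 77, 0], "roll": -0.54, "grip": 0},
    {"xyz": [41, 103, 0], "roll": -0.72, "grip": 0},
    {"xyz": [41, 103, 0], "roll": -0.744, "grip": 0}
  ]
}}

```text
time_s: 15.6
eef_pos: [0.4951, 0.2681, 0.2997]
tool_rot: [0.0, -0.093, 0.996, 0.0]
contact_force: [-0.5, -0.3, -0.1]
gripper_width: 0.996
grip_force: 0.0
```

{"api": "step_arm", "payload": {
  "plan": [
    {"xyz": [0, 0, 0], "roll": 0, "grip": 0},
    {"xyz": [0, 0, 0], "roll": 0, "grip": 0}
  ]
}}

```text
time_s: 15.85
eef_pos: [0.4953, 0.266, 0.2998]
tool_rot: [0.0, -0.091, 0.996, 0.0]
contact_force: [0.0, -0.9, -0.3]
gripper_width: 1.0
grip_force: 0.0
```

```bash
python3 - <<'E'
from h import *
p,r=tool();print(p,r.round(3))
im,c=snap("wrist","w6")
o=np.array([.5053,.0565]);a=.19;m=np.array([[np.cos(a),-np.sin(a)],[np.sin(a),np.cos(a)]])
def mp(x,y,z): return np.r_[o+m@[x/1000,y/1000],z/1000]
print("hinge",proj(c,mp(-80,210,80)),"grip",proj(c,mp(29,210,204)),"end",proj(c,mp(-80+207*.66,210,80+207*.751)),"button",proj(c,mp(29,235,204)))
E
```

```text
[0.4952509  0.2660245  0.29983631] [[-0.984 -0.181  0.001]
 [-0.181  0.984  0.   ]
 [-0.001 -0.    -1.   ]]
hinge [281.17705226  86.67919431] grip [282.38229525 220.67896326] end [282.83380012 270.87187225] button [314.30476011 220.41834596]
```

View pics/w6.png

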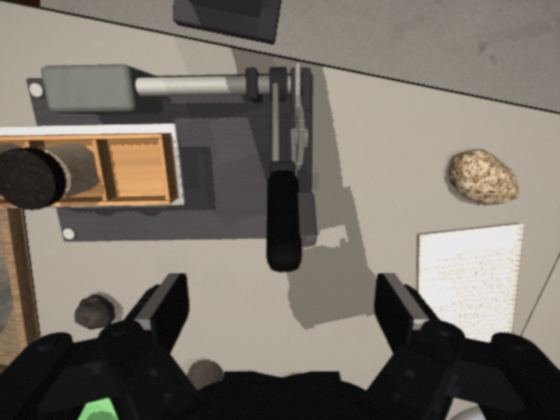

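The lever grip spans (283,165) to (285,270) with the button on its right up to column 316, which matches the prediction. The jar at the far left stands in its cell.

```bash
cat >> h.py <<'E'
o=np.array([.5053,.0565]);a=.19;m=np.array([[np.cos(a),-np.sin(a)],[np.sin(a),np.cos(a)]])
def mp(x,y,z): return np.r_[o+m@[x/1000,y/1000],z/1000]
def lev(ang,dy=0,dz=-23):
    e=.85-ang; return mp(-80+165*np.cos(e),210+1+dy,80+165*np.sin(e)+dz)
E
python3 - <<'E'
from h import *
print(delta(lev(0,6)))
E
```

```text
[  0.96266036   9.27728378 118.78360191]
```

{"api": "step_arm", "payload": {
  "plan": [
    {"xyz": [1, 9, 20], "roll": -0.008, "grip": 0},
    {"xyz": [1, 9, 55], "roll": -0.008, "grip": 0},
    {"xyz": [1, 9, 90], "roll": -0.008, "grip": 0},
    {"xyz": [1, 9, 112], "roll": -0.008, "grip": 0},
    {"xyz": [1, 9, 119], "roll": -0.008, "grip": 0}
  ]
}}

```text
time_s: 16.52
eef_pos: [0.4921, 0.2747, 0.1789]
tool_rot: [-0.001, -0.095, 0.995, -0.0]
contact_force: [0.4, 0.8, 0.5]
gripper_width: 0.998
grip_force: 0.0
```

{"api": "step_arm", "payload": {
  "plan": [
    {"xyz": [0, 0, 0], "roll": 0, "grip": 60},
    {"xyz": [0, 0, 0], "roll": 0, "grip": 120},
    {"xyz": [0, 0, 0], "roll": 0, "grip": 230},
    {"xyz": [0, 0, 0], "roll": 0, "grip": 230},
    {"xyz": [0, 0, 0], "roll": 0, "grip": 230}
  ],
  "squeeze": 30
}}

```text
time_s: 17.15
eef_pos: [0.4941, 0.2727, 0.1821]
tool_rot: [0.002, -0.094, 0.996, -0.002]
contact_force: [2.5, -14.1, 4.1]
gripper_width: 0.423
grip_force: 28.7
```

```bash
python3 - <<'E'
from h import *
p,r=tool();print(p,sensors.read_state()["ft_torque"])
for A,dy in [(0,6),(-.08,6),(-.08,.5)]: print(A,dy,(delta(lev(A,dy))-delta(lev(0,6))).round(1))
print(delta(lev(0,6)))
im,c=snap("wrist","w7")
E
```

```text
[0.49413126 0.27265291 0.18205527] [-1.81622255 -0.2336595   0.0705012 ]
0 6 [0. 0. 0.]
-0.08 6 [10.2 -0.1 -8.3]
-0.08 0.5 [10.2 -5.6 -8.3]
[0.96281136 2.63214173 1.07829453]
```

View pics/w7.png

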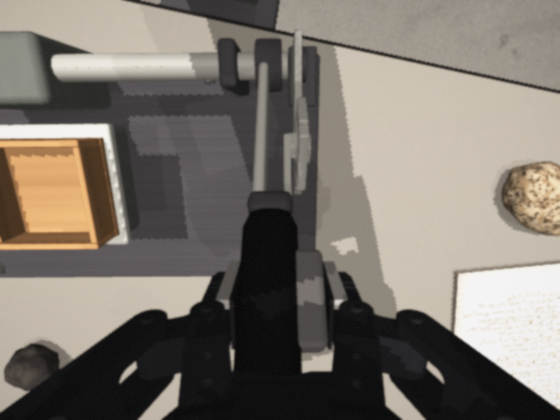

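The pads hold the grip and button together, with the grey button pad at (312,300) by the right finger. Next I lift to unjam, recentring sideways.

{"api": "step_arm", "payload": {
  "plan": [
    {"xyz": [2.5, -2.5, -2], "roll": 0, "grip": 230},
    {"xyz": [5, -3, -4], "roll": 0, "grip": 230},
    {"xyz": [8, -4, -6.5], "roll": 0, "grip": 230},
    {"xyz": [10.5, -6, -8.5], "roll": 0, "grip": 230},
    {"xyz": [10.5, -8, -8.5], "roll": 0, "grip": 230}
  ],
  "squeeze": 32
}}

```text
time_s: 17.82
eef_pos: [0.4859, 0.2656, 0.1904]
tool_rot: [0.003, -0.096, 0.995, 0.001]
contact_force: [7.1, 5.4, -1.3]
gripper_width: 0.3
grip_force: 32.0
```

{"api": "step_arm", "payload": {
  "plan": [
    {"xyz": [0, 0, 0], "roll": 0, "grip": 230},
    {"xyz": [0, 0, 0], "roll": 0, "grip": 230}
  ]
}}

```text
time_s: 18.08
eef_pos: [0.486, 0.2657, 0.1904]
tool_rot: [0.003, -0.096, 0.995, 0.0]
contact_force: [8.4, -0.0, -1.2]
gripper_width: 0.301
grip_force: 32.8
```

```bash
python3 - <<'E'
from h import *
p,r=tool();print(p,r.round(3));s=sensors.read_state();print(s["contact_force"],s["ft_torque"],s["gripper_width"])
for A in (-.08,-.04,0,.06,.12,.2,.3,.4,.5,.6,.7,.78,.84): print(A,(delta(lev(A,.5))-delta(lev(-.08,.5))).round(1))
print(delta(lev(-.08,.5)))
E
```

```text
[0.48595806 0.26568282 0.19041712] [[-0.982 -0.19   0.007]
 [-0.19   0.982  0.001]
 [-0.007  0.    -1.   ]]
[ 8.43044674 -0.03360707 -1.1912499 ] [ 0.14818767 -1.57824877  0.287482  ] 0.3006960691260512
-0.08 [0. 0. 0.]
-0.04 [-5.2 -0.   4.1]
0 [-10.2  -0.    8.4]
0.06 [-17.4  -0.   15.2]
0.12 [-24.2  -0.   22.4]
0.2 [-32.5  -0.1  32.6]
0.3 [-41.7  -0.1  46.3]
0.4 [-49.5  -0.1  60.8]
0.5 [-55.8  -0.1  76.1]
0.6 [-60.6  -0.1  91.9]
0.7 [-6.380e+01 -1.000e-01  1.081e+02]
0.78 [-6.510e+01 -1.000e-01  1.212e+02]
0.84 [-6.540e+01 -1.000e-01  1.311e+02]
[1.8735398  2.43160239 1.13713652]
```

The button is fully in, so I swing down along the arc.

{"api": "step_arm", "payload": {
  "plan": [
    {"xyz": [-5, 0, 4], "roll": 0, "grip": 230},
    {"xyz": [-10, 0, 8.5], "roll": 0, "grip": 230},
    {"xyz": [-17.5, 0, 15], "roll": 0, "grip": 230},
    {"xyz": [-24, 0, 22.5], "roll": 0, "grip": 230},
    {"xyz": [-32.5, 0, 32.5], "roll": 0, "grip": 230}
  ]
}}

```text
time_s: 18.7
eef_pos: [0.5169, 0.2719, 0.157]
tool_rot: [0.001, -0.096, 0.995, 0.0]
contact_force: [5.5, -0.3, 2.1]
gripper_width: 0.296
grip_force: 32.4
```

{"api": "step_arm", "payload": {
  "plan": [
    {"xyz": [-9, 0, 13.5], "roll": 0, "grip": 230},
    {"xyz": [-17, 0, 28], "roll": 0, "grip": 230},
    {"xyz": [-23.5, 0, 43.5], "roll": 0, "grip": 230},
    {"xyz": [-28, 0, 59.5], "roll": 0, "grip": 230},
    {"xyz": [-31.5, 0, 75.5], "roll": 0, "grip": 230}
  ]
}}

```text
time_s: 19.32
eef_pos: [0.546, 0.2777, 0.0789]
tool_rot: [-0.001, -0.096, 0.995, -0.0]
contact_force: [-0.3, -0.8, -2.1]
gripper_width: 0.304
grip_force: 31.5
```

{"api": "step_arm", "payload": {
  "plan": [
    {"xyz": [-1, 0, 10], "roll": 0, "grip": 230},
    {"xyz": [-1.5, 0, 18], "roll": 0, "grip": 230},
    {"xyz": [-1.5, 0, 22], "roll": 0, "grip": 230},
    {"xyz": [-1.5, 0, 23], "roll": 0, "grip": 230},
    {"xyz": [-1.5, 0, 23], "roll": 0, "grip": 230}
  ]
}}

```text
time_s: 19.95
eef_pos: [0.5472, 0.278, 0.0632]
tool_rot: [-0.001, -0.096, 0.995, -0.0]
contact_force: [-20.9, -10.4, 30.4]
gripper_width: 0.305
grip_force: 34.9
```

{"api": "step_arm", "payload": {
  "plan": [
    {"xyz": [1, 0, -4], "roll": 0, "grip": 230},
    {"xyz": [1, 0, -4], "roll": 0, "grip": 230}
  ]
}}

```text
time_s: 20.2
eef_pos: [0.5472, 0.278, 0.0634]
tool_rot: [0.001, -0.096, 0.995, 0.0]
contact_force: [-3.8, -2.9, 9.3]
gripper_width: 0.299
grip_force: 33.1
```

{"api": "step_arm", "payload": {
  "plan": [
    {"xyz": [0, 0, 0], "roll": 0, "grip": 120},
    {"xyz": [0, 0, 0], "roll": 0, "grip": 60},
    {"xyz": [0, 0, 0], "roll": 0, "grip": 0},
    {"xyz": [0, 0, 0], "roll": 0, "grip": 0},
    {"xyz": [0, 0, -10], "roll": 0, "grip": 0}
  ]
}}

```text
time_s: 20.82
eef_pos: [0.5466, 0.2776, 0.0713]
tool_rot: [-0.001, -0.096, 0.995, -0.0]
contact_force: [1.2, -0.7, -0.5]
gripper_width: 1.004
grip_force: 0.0
```

{"api": "step_arm", "payload": {
  "plan": [
    {"xyz": [0, 0, -50], "roll": 0, "grip": 0},
    {"xyz": [0, 0, -100], "roll": 0, "grip": 0},
    {"xyz": [0, -20, -150], "roll": 0, "grip": 0},
    {"xyz": [0, -50, -180], "roll": 0, "grip": 0},
    {"xyz": [0, -80, -180], "roll": 0, "grip": 0}
  ]
}}

```text
time_s: 21.45
eef_pos: [0.5634, 0.1989, 0.2566]
tool_rot: [0.004, -0.096, 0.995, 0.001]
contact_force: [-0.3, -0.7, -0.7]
gripper_width: 1.001
grip_force: 0.0
```

{"api": "step_arm", "payload": {
  "plan": [
    {"xyz": [0, 0, 0], "roll": 0, "grip": 0},
    {"xyz": [0, 0, 0], "roll": 0, "grip": 0},
    {"xyz": [0, 0, 0], "roll": 0, "grip": 0}
  ]
}}

```text
time_s: 21.82
eef_pos: [0.562, 0.2003, 0.2515]
tool_rot: [-0.0, -0.097, 0.995, 0.0]
contact_force: [0.4, -0.1, 0.4]
gripper_width: 1.002
grip_force: 0.0
```

```bash
python3 - <<'E'
from h import *
im,c=snap("wrist","w8")
p,r=tool();print(p)
for A in (.78,.84): print(A,"end",proj(c,mp(-80+207*np.cos(.85-A),211,80+207*np.sin(.85-A))))
for d in (0,11): print("button",proj(c,mp(85,211+25-d,82)))
for z in (114,72): print(z,[proj(c,mp(0,y,z+75)).round(0) for y in (0,-64)])
E
```

```text
[0.56207172 0.20023061 0.25151864]
0.78 end [359.573518   244.54764828]
0.84 end [356.74235195 240.56137373]
button [384.52156461 201.64485269]
button [373.6141453  201.61520311]
114 [array([ 65., 108.]), array([-41., 107.])]
72 [array([102., 110.]), array([ 15., 110.])]
```

View pics/w8.png

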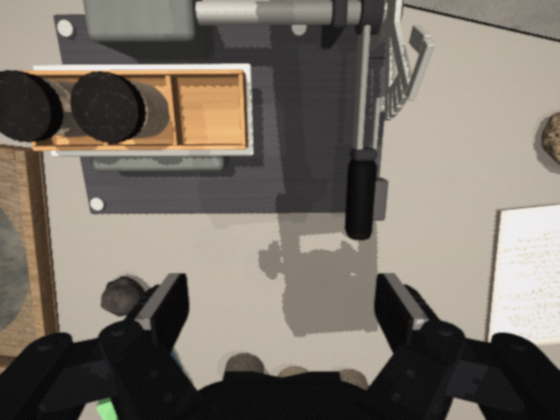

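The lever is down with the button sprung out to column 387. Both caps, at (105,107) and (22,107), match the lowered height, and the arm touches nothing, so I'm handing in.

```bash
python3 -c "
from plant import arm
print(arm.close_job())"
```

```text
the job is handed in; nothing more can be done
None
```

I stood both jars upright in the crate, in the centre and right-hand cells. The table is lowered with the lever down and its button sprung out again, and the job was handed in at about 22 s.

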